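Free the jammed saucepan and nest the set with its handles fanned out

ROBOT

A 6-joint arm with a two-finger parallel gripper is mounted at the origin on a cart in front of the work surface, level with it; the furniture and walls round the work are solid. World frame = base frame: x ahead of the robot, y to its left, z up, the work surface at z = 0. Lengths are in mm, angles in rad, forces in N, time in s.
With the tool pointing down it reaches from about 300 to 875 mm from the base axis. Payload 4.2 kg.
Tool frame: the origin (TCP) lies at the very end of the fingers, on their centre line; the grasp point (between the pads) lies r.hold_point_z behind it (r.hold_point_z is the distance from the TCP to the grasp point, in mm); z points along the fingers, y is the line along which they close (so a half turn about z gives the same grasp; the last joint's range is limited). The gripper opens to 85 mm and grips with 20 to 120 N. Pads are 22 mm wide; open, the fingers measure 114 mm over their backs; the gripper's body (76 mm by 85 mm) begins 54 mm behind the grasp point. The pads swing forward as they close: fully open they stand 13 mm farther back than shut.
Start: joints at [-1.354, 0.32, 1.565, -0, 1.257, -0.02], TCP at [134.893, -558.968, 231.338] pointing down, gripper open.
Joint ranges: [-3.11, 3.11], [-0.84, 2.01], [0.21, 2.61], [-1.34, 4.49], [0.05, 2.63], [-2.56, 2.56]. Speed limits (rad/s): [2.57, 2.57, 3.14, 3.14, 3.14, 3.14].

INTERFACE

Orientations are given as a rotation vector (axis times angle).
In Python, from cell import r gives the robot as it stands.
- The arm moves only by the shell command python3 -m inch 'ROWS' [OPENING] [FORCE]. ROWS is JSON, a list of rows, each a list of 2 entries, a list of its own where there are three numbers: the shift along the tool's x, y, z each as a share of 0.25 m, from -1 to 1, then the turn about the tool's z as a share of 90 degrees, from -1 to 1. A call has 1 to 8 rows; each row shifts and turns the commanded pose from where the row before left it, along the tool's axes as they then stand; what a row does not reach is not made up. A row lasts 1/12 s, in which the tool goes at most 41.7 mm and 7.16 degrees, less where a joint would pass 70% of its speed; a pose out of reach is approached as far as the arm can. A call with a number of a shift or a turn outside -1 to 1 is refused whole. A call with a gripper value outside its range is refused whole. OPENING is the opening, from -1 (shut) to 1 (fully open), so that 0 is half open, set as the call begins (- or left out, the last holds). The fingers move at their own pace and stop on an object; FORCE is the grip in N (left out, the last holds). Time passes only in rows, so rows that do not move let the fingers close. It gives the time, the measured TCP pose, the force, the opening and the grip force at its end, in the units of the state.
- r.sense(): the state, without advancing time (a new reading comes with each control period).
- r.camera(name): name is "scene" or "side" or "wrist"; returns a dict with "img" (420x560x3 uint8, red, green, blue), "fx", "fy", "cx", "cy" (pixels), "xyz" and "rotation" of the camera in the world. Camera axes: x right, y down, z forward; pixel columns grow to the right and rows downward; lengths in mm; the calibration is good to about 2 mm. A picture is of the moment at which its call begins. There is no depth.
- r.hand_in(): hands the job in; it is judged then, once.
The state is a dict: "t": time; "joints": joint angles; "joint_velocities": joint speeds; "joint_efforts": joint torques, N m; "tcp_pos": TCP position; "tcp_rot": TCP orientation; "ft_force": force on the tool from outside, world axes, zero at the start; "moment": the same for the moment, N m; "finger_gap": finger opening in mm; "grasp_force": force on a finger pad.
Only numpy, scipy, OpenCV 4.12 (cv2) and the standard library are available. Lean on these libraries where they do the work, as an engineer would, in place of code of your own. Each camera call takes 0.05 s, during which the arm holds its last target. There are 200 camera calls.

TASK

Put the three saucepans away as one nest. The medium pan was dropped into the large one with its handle on top of the large pan's, so it sits crooked: swing its handle well round to one side until the pan drops level, then set the small pan gently into it, so that each pan stands flat on the floor of the next and the three handles spread apart with room for a hand to take any one. Leave the large pan about where it stands, and do not disturb the other things.

Things in the scene. Friction and masses are not known exactly. Their poses are not given: they have to be found in the camera images.
- large_pan: Largest of three alike steel saucepans, 200 mm long over all. Origin: centre of its underside, z up, handle along +x. Body 60 mm high, outside 112 mm at the rim, 100 at the base; wall 2.5, floor 4 mm thick; inside 107 at the rim, 95 at the floor. Loose, 0.55 to 0.8 kg. Stands level, handle pointing to the robot's left front.
- medium_pan: Middle pan, 180 mm long. Frame, height, wall and floor as the large pan; outside 94 mm at the rim, 82 at the base; inside 89 and 77. 0.18 to 0.3 kg. Starts in the large pan but tilted 6 degrees, its flame guard on top of the large pan's; turned 20 degrees or more to either side it drops off. Seated, its origin is 4 mm above the large pan's, with 6 mm of play, and it turns with light friction.
- small_pan: Smallest pan, 158 mm long. Frame, height, wall and floor as the large pan; outside 76 mm at the rim, 64 at the base. Loose, 0.14 to 0.28 kg. Starts level on the worktop right of the other two, handle roughly towards the robot. Seated in the medium pan its origin is 4 mm above that pan's, with 6 mm of play; it will not go down where its guard meets another pan's.
- large_pan_guard (a point): Centre of the large pan's flame guard, a steel block 20 mm long, 22 wide and 20 tall at the root of the handle; 77 mm along +x from the pan's axis, 69 mm above its underside. A flat neck 16 mm wide joins it to the rim. The black grip, 16 mm wide and 14 tall with flat sides, goes on from it to the end, rising 6 degrees; its top is 80 mm high at 115 mm from the axis.
- medium_pan_guard (a point): Centre of the medium pan's flame guard, of the same shape and size: 68 mm along +x from the pan's axis, 71 mm above its underside. Its black grip (16 mm wide, 14 tall) goes on to the end, rising 16 degrees. With the pan seated the grip passes above the large pan's grip: at 115 mm from the axis its underside is 81 mm and its top 96 mm above the worktop.
- large_pan_end (a point): Centre of the round hanging eye (19 mm across, 12 thick) that ends the large pan's handle: 139 mm along +x from the pan's axis, 76 mm above its underside. Headroom at the work: wall cabinets hang 0.45 m above the worktop behind x = 0.62 m and slantwise across the left rear corner, and the hood hangs 0.5 m above the range behind x = 0.51 m.
- medium_pan_end (a point): Centre of the like eye at the end of the medium pan's handle: 125 mm along +x from the pan's axis, 87 mm above its underside.
- small_pan_end (a point): Centre of the like eye at the end of the small pan's handle: 111 mm along +x from the pan's axis, 96 mm above its underside.
- small_pan_grip (a point): Middle of the small pan's black grip, 16 mm wide with flat upright sides, 14 tall, rising 24 degrees: 87 mm along +x from the pan's axis, 85 mm above its underside. A good place to pinch it across from above. Its flame guard lies 58 mm out, 72 mm up.
- salt_shaker: Bystander: salt shaker, 44 mm across, 90 mm tall; origin under its centre.
- honey_jar: Bystander: honey jar, 64 mm across, 97 mm tall; origin under its centre.
- kitchen_timer: Bystander: round kitchen timer, 71 mm across, 69 mm tall; origin under its centre.
- mandarin: Bystander: mandarin, 55 mm across, 48 mm tall; origin under its centre.
- fork_drying: Bystander: fork lying flat, 193 mm long, at the left front.
- spoon_drying: Bystander: spoon lying flat beside the fork, 188 mm long.

How it is judged (in metres and radians):
On the way:
1. the medium pan has dropped level onto the large pan's floor, its handle clear to one side (angle between medium_pan's own z axis and vertical below 0.035 rad and horizontal distance between medium_pan and large_pan below 0.012 m and z of medium_pan in the frame of large_pan between 0.0015 and 0.0065 m and horizontal distance between large_pan_end and medium_pan_end above 0.045 m), for 0.2 s.
At the end, for the whole second after the job is handed in: Medium pan level (2 degrees) on the large pan's floor, small pan level on the medium's floor (origins 1.5 to 6.5 mm above the next, axes within 12 mm), all at rest; the ends of the handles at least 45 mm apart; the large pan flat on the worktop within 60 mm of where it stood (all of step 1 and angle between each of small_pan, large_pan's own z axis and vertical below 0.035 rad and horizontal distance between small_pan and medium_pan below 0.012 m and z of small_pan in the frame of medium_pan between 0.0015 and 0.0065 m and height (world z) of large_pan below 0.006 m and distance of large_pan from where it was at the start of the episode below 0.06 m and horizontal distance between each of large_pan_end, medium_pan_end and small_pan_end above 0.045 m and linear speed of each of large_pan, medium_pan, small_pan below 0.01 m/s); the robot touches nothing.
It fails at once if another thing on the worktop is shifted by over 30 mm (the mandarin 40 mm) or knocked over (distance of any of salt_shaker, honey_jar, kitchen_timer, fork_drying, spoon_drying from where it was at the start of the episode above 0.03 m or distance of mandarin from where it was at the start of the episode above 0.04 m or angle between any of salt_shaker, honey_jar, kitchen_timer's own z axis and vertical above 0.6 rad).
It fails at once if the small pan is let fall (over 2 cm: faster than 0.6 m/s with no finger on it) (contact force between the fingers and small_pan below 0.3 N and linear speed of small_pan above 0.6 m/s).
It fails at once if the small pan is rammed into the medium pan (over 60 N between them) (contact force between small_pan and medium_pan above 60 N).
It also fails if it takes over 58 s, if anything falls off the work surface, if the arm or the gripper's body presses on something with over 40 N, if the wrist force passes 120 N, or if a joint passes its speed limit or range.

## Working session

There is one attempt and no reset: what is moved stays moved. The work goes in short steps, Python scripts to look and compute and a shell command to move; the robot and the scene stay as the last step left them, time stands still between calls to the robot, and variables do not carry over. Pictures are saved under pics/ and viewed, at most 10 in all, crops included, and the job is handed in when it is done.

```bash
mkdir -p pics; ls
python3 - <<'E'
from cell import r
import cv2,json,numpy as np
s=r.sense();print(s, r.hold_point_z)
for n in("scene","side"):
    c=r.camera(n);cv2.imwrite(f"pics/{n}0.png",c["img"][:,:,::-1])
    np.savez(f"pics/{n}0.npz",**c)
    print(n,c["fx"],c["cx"],c["cy"],c["xyz"],np.round(c["rotation"],3))
E
```

```text
pics
{'t': 0.0, 'joints': array([-1.35400217e+00,  3.20272374e-01,  1.56569088e+00,  1.31424618e-05,
        1.25740524e+00, -2.00035458e-02]), 'joint_velocities': array([ 0.00132054, -0.00048639,  0.00051423, -0.00084155, -0.00113806,
        0.00128253]), 'joint_efforts': array([ 2.99292311e-03, -4.15508366e+01, -2.34156972e+01,  3.52056850e-04,
        8.35570361e-03,  7.64843037e-06]), 'tcp_pos': array([ 134.78753383, -558.47741178,  230.48887984]), 'tcp_rot': array([-3.11784314e+00, -3.70877296e-01,  2.54347945e-04]), 'ft_force': array([ 0.44300044, -0.16115814, -0.2644303 ]), 'moment': array([-0.02568575,  0.00887712, -0.02360699]), 'grasp_force': 0.0, 'finger_gap': 85.56824970154432} 18.700000000000003
scene 449.8185433195979 282.45922542922597 205.48617951893297 [-379.21218216 -142.86600472  743.4325177 ] [-1.762  1.44  -0.742]
side 469.15906943915917 274.7477746716785 203.1166551885528 [-70.50359478 371.37193743 829.01404982] [-1.323  2.223 -0.888]
```

View pics/scene0.png

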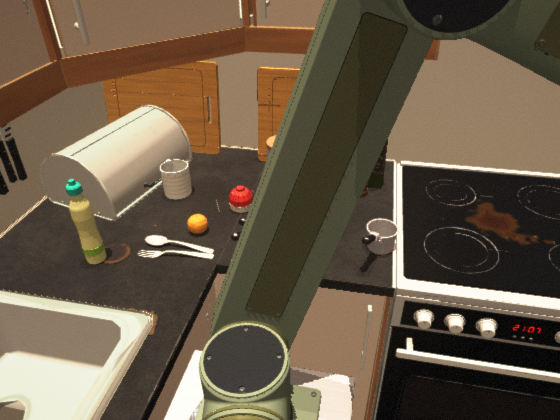

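View pics/side0.png

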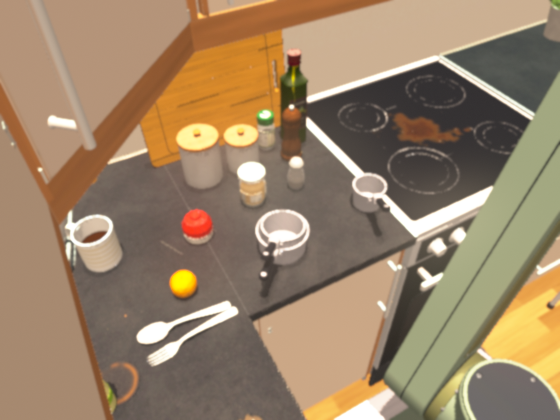

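The scene view has the arm over the pans. The side view shows the nest around (283,236), the small pan at (369,190), the jar at (252,185) and the timer at (197,226). I'll write the geometry helpers and zoom in.

```bash
cat > h.py <<'E'
import numpy as np,cv2
from scipy.spatial.transform import Rotation as R
def load(f): return dict(np.load(f))
def Rm(c):
    q=np.array(c["rotation"]); return q if q.shape==(3,3) else R.from_rotvec(q).as_matrix()
def ray(c,u,v,z):
    d=Rm(c)@np.array([(u-c["cx"])/c["fx"],(v-c["cy"])/c["fy"],1]);o=np.array(c["xyz"])
    return o+d*(z-o[2])/d[2]
def proj(c,p):
    q=Rm(c).T@(np.array(p)-c["xyz"]);return np.array([c["fx"]*q[0]/q[2]+c["cx"],c["fy"]*q[1]/q[2]+c["cy"]])
def pan(c,xy,th,pts,z=0):  # project pan-frame points (r,h)
    return [proj(c,[xy[0]+a*np.cos(th),xy[1]+a*np.sin(th),h+z]).round(1).tolist() for a,h in pts]
E
python3 - <<'E'
from h import *
c=load("pics/side0.npz")
i=c["img"][150:310,220:430,::-1];cv2.imwrite("pics/crop0.png",cv2.resize(i,None,fx=3.75,fy=3.75,interpolation=cv2.INTER_CUBIC))
print(ray(c,283,232,60),ray(c,369,187,60))
E
```

```text
[512.70105805  58.35111572  60.        ] [ 536.79805209 -185.71870721   60.        ]
```

View pics/crop0.png

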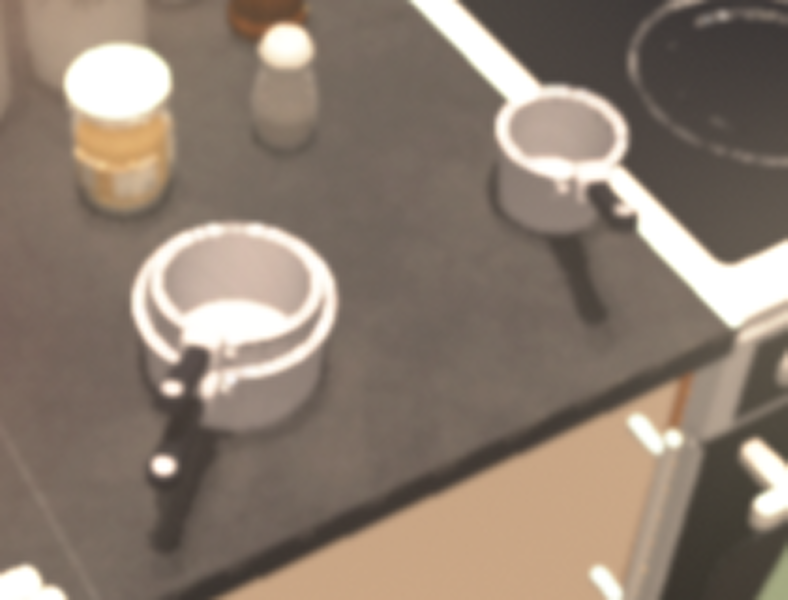

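The zoomed side view shows the large eye near (263.5,274.3), the medium eye near (266,253) and the small eye near (386.7,206.5). The rim centres are near (282.7,230.5) for the large pan and (369.9,186.5) for the small one.

Run:
```python
from h import *
c=load("pics/side0.npz")
L=ray(c,282.7,230.5,60);Le=ray(c,263.5,274.3,80);Me=ray(c,266.1,253.2,107)
S=ray(c,369.9,186.8,60);Se=ray(c,386.7,206.5,99)
for n,a,b in(("L",L,Le),("M",L,Me),("S",S,Se)):
    d=(b-a)[:2];print(n,a.round(1),b.round(1),np.hypot(*d).round(1),np.degrees(np.arctan2(d[1],d[0])).round(1))
for n,u,v,z in(("jar",252,203,0),("jartop",251,172,97),("shaker",295.5,186,0),("shaktop",296,161,90),("timer",198,240,0),("mand",183,284,24),("fork",238,310,5)):print(n,ray(c,u,v,z).round(0))
s=np.array([-3.11784314,-3.70877296e-01,0]);print(R.from_rotvec(s).as_matrix().round(3))
t=np.arctan2(*(Le-L)[[1,0]]);print(pan(c,L[:2],t,[(0,60),(56,60),(-56,60),(77,69),(139,76)]))
t=np.arctan2(*(Se-S)[[1,0]]);print(pan(c,S[:2],t,[(0,60),(38,60),(-38,60),(87,85),(111,96)]))
for dz in(-1,1):
  for k in(0,1):pass
# edge extents of rims
for C,rr in((L,56),(S,38)):
  q=np.array([proj(c,[C[0]+rr*np.cos(a),C[1]+rr*np.sin(a),60]) for a in np.linspace(0,6.28,60)]);q=(q-[220,150])*3.75;print(q.min(0),q.max(0))
```

```text
L [516.8  56.9  60. ] [421.  151.7  80. ] 134.8 135.3
M [516.8  56.9  60. ] [445.4 132.4 107. ] 103.9 133.4
S [ 536.3 -188.    60. ] [ 438.4 -154.7   99. ] 103.4 161.2
jar [678.  56.   0.]
jartop [682.  50.  97.]
shaker [678. -68.   0.]
shaktop [672. -65.  90.]
timer [632. 217.  -0.]
mand [516. 292.  24.]
fork [417. 214.   5.]
[[ 0.972  0.235 -0.   ]
 [ 0.235 -0.972  0.002]
 [ 0.    -0.002 -1.   ]]
[[282.7, 230.5], [275.3, 250.1], [289.6, 212.3], [272.3, 255.1], [262.9, 277.2]]
[[369.9, 186.8], [374.9, 198.1], [365.2, 176.1], [383.3, 205.6], [387.6, 210.0]]
[138.24380955 231.16601734] [332.32007768 378.24285247]
[501.06898016  97.10856831] [623.64784974 180.89487605]
```

```bash
python3 -m inch '[[[0.05,-0.07,0],0],[[0.094,-0.128,0],0],[[0.094,-0.128,0],0],[[0.094,-0.128,0],0],[[0.094,-0.128,0],0],[[0.094,-0.128,0],0],[[0.094,-0.128,0],0],[[0.094,-0.128,0],0]]' -1
python3 -m inch '[[[0.094,-0.128,0],0],[[0.094,-0.128,0],0],[[0.094,-0.128,0],0],[[0.094,-0.128,0],0],[[0.094,-0.128,0],0],[[0.094,-0.128,0],0],[[0.094,-0.128,0],0],[[0.094,-0.128,0],0]]'
```

```text
t: 0.77
tcp_pos: [250.3, -280.7, 231.1]
tcp_rot: [-3.119, -0.37, -0.0]
ft_force: [0.9, -0.4, -0.2]
finger_gap: 0.1
grasp_force: 0.0
t: 1.43
tcp_pos: [373.0, 12.3, 231.3]
tcp_rot: [3.119, 0.372, 0.0]
ft_force: [1.0, -0.9, -0.5]
finger_gap: 0.2
grasp_force: 0.0
```

```bash
python3 -m inch '[[[0.07,-0.09,0],0],[[0.07,-0.09,0],0],[[0.06,-0.08,0],0],[[0,0,0],0],[[0,0,0],0]]'
python3 - <<'E'
from h import *
from cell import r
c=r.camera("scene");np.savez("pics/scene1.npz",**c)
i=c["img"][150:330,200:440,::-1];cv2.imwrite("pics/scene1.png",cv2.resize(i,None,fx=3.3,fy=3.3,interpolation=cv2.INTER_CUBIC))
E
```

```text
t: 1.85
tcp_pos: [406.2, 85.9, 230.8]
tcp_rot: [3.119, 0.375, -0.002]
ft_force: [0.4, 0.1, 0.1]
finger_gap: 0.4
grasp_force: 0.0
```

View pics/scene1.png

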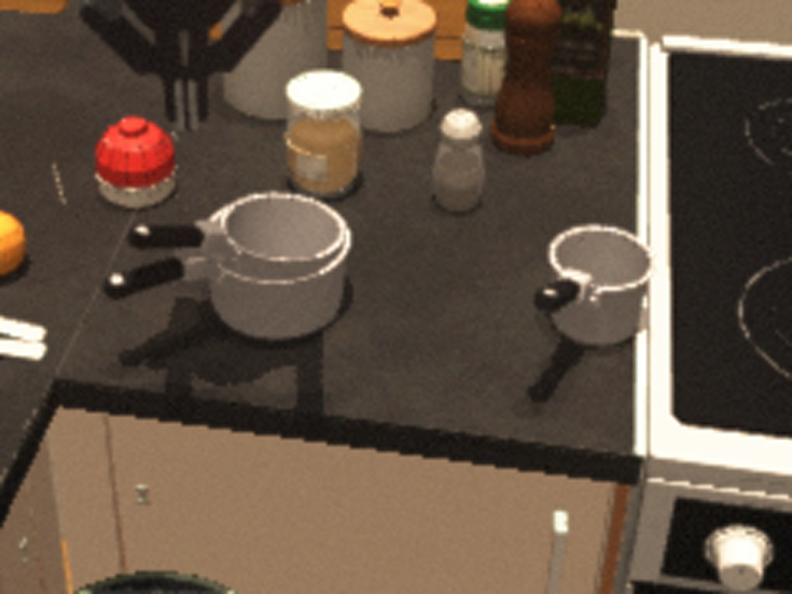

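The scene view now shows both eyes of the nest, large at (235.8,235.8) and medium at (243.9,220.9). The small pan's eye is at (365,240) and its rim centre at (382.4,228.8). I'll triangulate these with the side view.

```bash
cat >> h.py <<'E'
def tri(a,p,b,q):
    A=[];B=[]
    for c,(u,v) in((a,p),(b,q)):
        d=Rm(c)@np.array([(u-c["cx"])/c["fx"],(v-c["cy"])/c["fy"],1]);d/=np.linalg.norm(d)
        M=np.eye(3)-np.outer(d,d);A.append(M);B.append(M@c["xyz"])
    x=np.linalg.lstsq(np.vstack(A),np.hstack(B),rcond=None)
    return x[0].round(1),np.sqrt(x[1]).round(1)
E
python3 - <<'E'
from h import *
a=load("pics/side0.npz");b=load("pics/scene1.npz")
for n,p,q in(("Leye",(263.5,274.3),(235.8,235.8)),("Meye",(266.1,253.2),(243.9,220.9)),("Seye",(386.7,206.5),(365,240)),("Srim",(369.9,185.6),(382.4,228.8))):print(n,*tri(a,p,b,q))
for C,rr in(((516.8,56.9),56),((541,-188),38)):
  q=np.array([proj(b,[C[0]+rr*np.cos(t),C[1]+rr*np.sin(t),60]) for t in np.linspace(0,6.28,60)]);q=(q-[200,150])*3.3;print(q.min(0),q.max(0))
E
```

```text
Leye [424.4 150.1  75. ] [0.1]
Meye [444.  133.1 108. ] [0.8]
Seye [ 437.2 -153.6   99.3] [1.4]
Srim [ 543.2 -193.6   55.9] [0.4]
[197.7209564  197.61615324] [343.18085883 284.61909824]
[543.69877652 227.12518691] [646.21194677 288.35851626]
```

```bash
python3 -m inch '[[[0,0,0.1],0],[[0,0,0.15],0],[[0,0,0.15],0],[[0,0,0.12],0],[[0,0,0.052],0],[[0,0,0],0],[[0,0,0],0],[[0,0,0],0]]'
python3 -m inch '[[[0.035,-0.019,0],0],[[0.035,-0.019,0],0],[[0.036,-0.019,0],0],[[0.04,-0.03,0],0],[[0.04,-0.03,0],0],[[0.04,-0.03,0],0],[[0,0,0],0],[[0,0,0],0]]'
```

```text
t: 2.57
tcp_pos: [407.2, 84.7, 89.4]
tcp_rot: [3.12, 0.369, 0.004]
ft_force: [0.8, 0.7, -1.3]
finger_gap: -0.3
grasp_force: 0.0
t: 3.23
tcp_pos: [453.1, 135.0, 88.0]
tcp_rot: [3.119, 0.373, -0.0]
ft_force: [-0.5, 0.4, -0.5]
finger_gap: 0.1
grasp_force: 0.0
```

```bash
python3 -m inch '[[[0.048,-0.014,0],0],[[0.048,-0.014,0],0],[[0.048,-0.015,0.01],0],[[0.038,0.001,0.015],0],[[0.038,0.001,0.015],0],[[0.038,0,0],0],[[0,0,0],0],[[0,0,0],0]]'
python3 - <<'E'
from h import *
from cell import r
c=r.camera("side");np.savez("pics/side1.npz",**c)
i=c["img"][140:320,200:440,::-1];cv2.imwrite("pics/side1.png",cv2.resize(i,None,fx=3.3,fy=3.3,interpolation=cv2.INTER_CUBIC))
E
```

```text
t: 3.9
tcp_pos: [513.3, 159.1, 78.0]
tcp_rot: [3.119, 0.371, -0.001]
ft_force: [-1.2, 0.5, -0.5]
finger_gap: -0.0
grasp_force: 0.0
```

View pics/side1.png

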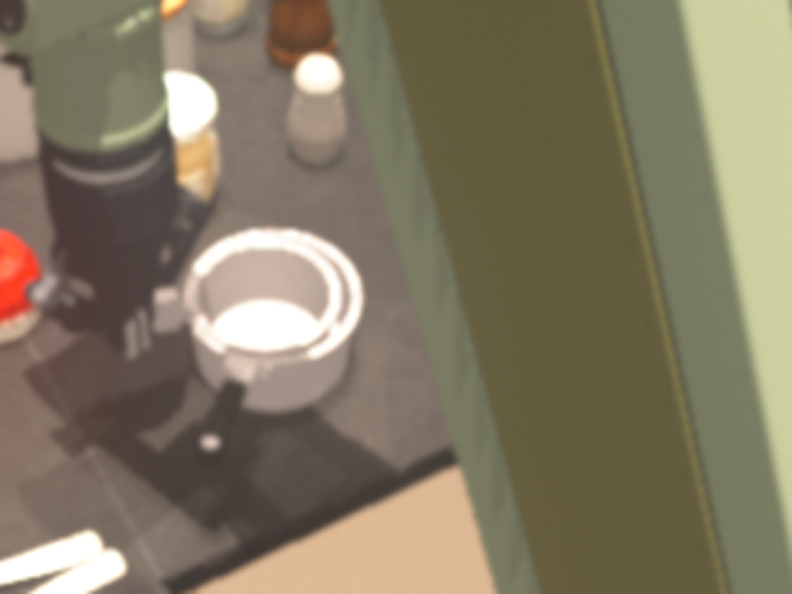

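The medium pan now sits level, with its guard off to the left at about (170,310) in the crop, and the large pan hasn't moved. I'll push a little further and then lift off.

```bash
python3 -m inch '[[[0.03,0.008,0],0],[[0.03,0.008,0],0],[[0.027,0.007,0],0],[[0,0,0],0],[[-0.03,0,0],0],[[-0.05,0,0],0],[[0,0,-0.1],0],[[0,0,-0.16],0]]'
python3 -m inch '[[[-0.06,0.1,-0.1],0],[[-0.05,0.14,-0.08],0],[[-0.05,0.15,-0.02],0],[[-0.03,0.16,0],0.06],[[0,0.16,0],0.06],[[0,0.16,0],0.06],[[0,0.16,0],0.06],[[0,0.12,0],0.06]]' 0
```

```text
t: 4.62
tcp_pos: [511.5, 152.9, 140.1]
tcp_rot: [3.118, 0.371, -0.018]
ft_force: [1.1, 0.6, 0.2]
finger_gap: -0.0
grasp_force: 0.0
t: 5.28
tcp_pos: [502.9, -142.1, 193.1]
tcp_rot: [3.118, -0.376, 0.0]
ft_force: [0.4, -0.1, 0.0]
finger_gap: 42.7
grasp_force: 0.0
```

```bash
python3 -m inch '[[[0,0,0],0.077],[[0,0,0],0],[[0,0,0],0],[[0,0,0],0]]'
python3 - <<'E'
from h import *
from cell import r
s=r.sense();print(s["tcp_pos"],R.from_rotvec(s["tcp_rot"]).as_matrix().round(3))
c=r.camera("wrist");np.savez("pics/w2.npz",**c)
d=r.camera("side");np.savez("pics/side2.npz",**d)
print(c["xyz"],c["rotation"])
cv2.imwrite("pics/w2.png",np.hstack([cv2.resize(c["img"],(400,300)),cv2.resize(d["img"][140:320,200:440],(400,300),interpolation=cv2.INTER_CUBIC)])[:,:,::-1])
for p in([461.6,-162.2,85],[543,-193,60],[439,-154,96]):print(proj(c,p))
E
```

```text
t: 5.62
tcp_pos: [503.3, -138.6, 193.0]
tcp_rot: [-3.093, 0.55, 0.001]
ft_force: [-0.1, 0.1, 0.5]
finger_gap: 42.7
grasp_force: 0.0
[ 503.3425241  -138.62718939  193.0029499 ] [[ 0.939 -0.345 -0.   ]
 [-0.345 -0.939  0.   ]
 [-0.    -0.    -1.   ]]
[ 566.44352037 -162.15047851  335.64506489] [ 1.70026312 -2.43753132 -0.32811592]
[334.82985063 241.38420369]
[335.67979494 121.83259352]
[335.75211107 277.11519284]
```

View pics/w2.png

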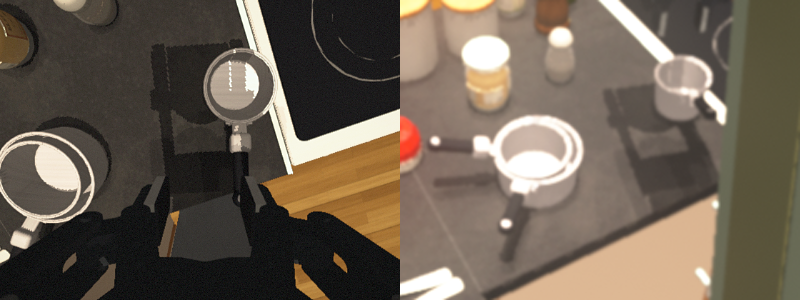

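The wrist view puts the small pan's rim centre at (335,123) full-scale pixels, within 1 px of the prediction. The side view shows the nest level with its handles about 65° apart. Next I go to the grip.

```bash
python3 -m inch '[[[-0.062,0.073,0],0],[[-0.062,0.073,0.02],0],[[0,0,0.12],0],[[0,0,0.14],0],[[0,0,0.12],0],[[0,0,0.07],0],[[0,0,0.03],0],[[0,0,0],0]]'
python3 -m inch '[[[0,0,0],0],[[0,0,0],0],[[0,0,0],0],[[0,0,0],0],[[0,0,0],0],[[0,0,0],0],[[0,0,0],0]]' -1 60
```

```text
t: 6.38
tcp_pos: [461.1, -161.9, 66.6]
tcp_rot: [-3.092, 0.552, 0.005]
ft_force: [-0.2, -0.3, 0.0]
finger_gap: 42.6
grasp_force: 0.0
t: 6.97
tcp_pos: [462.8, -163.1, 69.3]
tcp_rot: [3.092, -0.555, 0.004]
ft_force: [-0.5, 0.1, 5.9]
finger_gap: 15.2
grasp_force: 60.0
```

```bash
python3 -m inch '[[[0,0,-0.04],0],[[0,0,-0.08],0],[[0,0,-0.1],0],[[0,0,-0.1],0],[[0,0,-0.08],0],[[0,0,-0.04],0],[[0,0,0],0],[[0,0,0],0]]'
python3 - <<'E'
from h import *
from cell import r
s=r.sense();print(s["tcp_pos"],R.from_rotvec(s["tcp_rot"]).as_matrix().round(3))
c=r.camera("scene");np.savez("pics/sc3.npz",**c)
w=r.camera("wrist")
cv2.imwrite("pics/p3.png",np.hstack([cv2.resize(c["img"][130:310,200:440],(400,300),interpolation=cv2.INTER_CUBIC),cv2.resize(w["img"],(400,300))])[:,:,::-1])
E
```

```text
t: 7.63
tcp_pos: [461.3, -162.7, 177.4]
tcp_rot: [-3.092, 0.555, 0.002]
ft_force: [-0.2, -0.3, -2.9]
finger_gap: 14.7
grasp_force: 58.9
[ 461.33526263 -162.69822454  177.41568373] [[ 0.937 -0.348 -0.001]
 [-0.348 -0.937  0.   ]
 [-0.001  0.    -1.   ]]
```

View pics/p3.png

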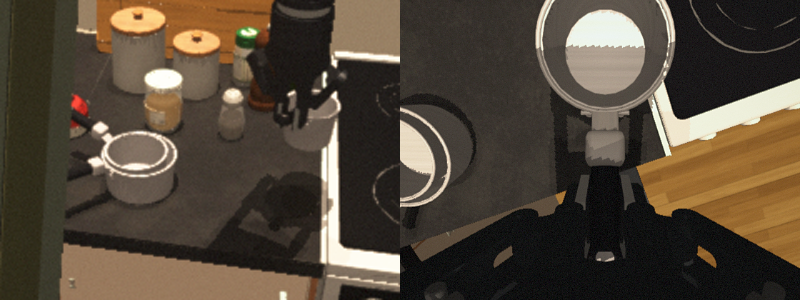

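The wrist view shows the small pan held level and in line with the gripper. The medium rim sits inside the large one at about (140,155) in the scene crop. I'll zoom in on the nest in both views to fix the medium pan's centre.

Run:
```python
from h import *
a=load("pics/side2.npz");b=load("pics/sc3.npz")
f=lambda i,u,v:cv2.resize(i[v:v+75,u:u+100],(400,300),interpolation=cv2.INTER_CUBIC)
cv2.imwrite("pics/p4.png",np.hstack([f(a["img"],235,195),f(b["img"],230,195)])[:,:,::-1])
```

```text
(no output)
```

View pics/p4.png

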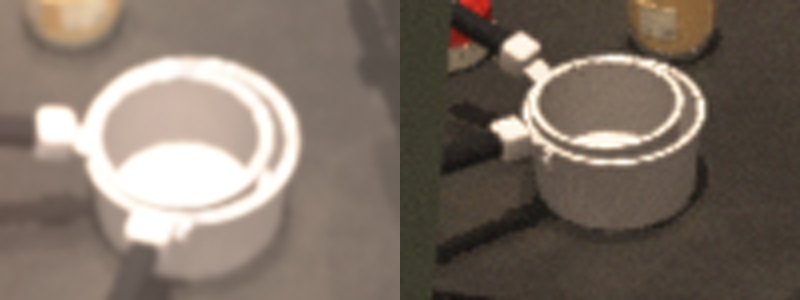

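Run:
```python
from h import *
from cell import r
a=load("pics/side2.npz");b=load("pics/sc3.npz")
print("M",tri(a,(280,228.3),b,(281.8,220.5)),ray(a,280,228.3,64),ray(b,281.8,220.5,64))
print("Mg",tri(a,(249.3,227),b,((520-400)/4+230,47/4+195)))
print("L",tri(a,(283.2,230.5),b,(283.5,222.5)))
w=r.camera("wrist");print("S",[ray(w,288.5,67,z).round(1) for z in (158,163,168)], "camz",w["xyz"],w["fx"], w["fx"]*76/189)
i=cv2.cvtColor(w["img"],cv2.COLOR_RGB2GRAY);print(ray(w,(606-400)/.714,257/.714,205).round(1),ray(w,(606-400)/.714,145/.714,181).round(1))
```

```text
M (array([525. ,  59. ,  60.2]), array([0.])) [522.05772826  60.58606128  64.        ] [519.96079979  57.89231283  64.        ]
Mg (array([546. , 121.6,  79.6]), array([1.4]))
L (array([519.3,  54.1,  57.5]), array([1.6]))
S [array([ 538.6, -192.5,  158. ]), array([ 538.2, -192.3,  163. ]), array([ 537.7, -192.1,  168. ])] camz [ 524.24209542 -186.33424716  318.79559896] 354.4930195986319 142.54745761638108
[ 436.6 -154.5  205. ] [ 488.3 -173.7  181. ]
```

```bash
python3 -m inch '[[[0,0,0],-0.04],[[0,0,0],-0.076],[[0,0,0],-0.076],[[0,0,0],-0.076],[[0,0,0],-0.076],[[0,0,0],-0.07],[[0,0,0],-0.04],[[0,0,0],0]]'
python3 - <<'E'
from h import *
from cell import r
s=r.sense();M=R.from_rotvec(s["tcp_rot"]).as_matrix();x=M[:,0]
t=np.array([522,59])-82.3*x[:2]/np.hypot(*x[:2]);d=np.append(t,177.4)-s["tcp_pos"];print(s["tcp_pos"],x,t,M.T@d/250)
E
```

```text
t: 8.45
tcp_pos: [461.3, -162.7, 176.7]
tcp_rot: [-3.09, -0.56, 0.004]
ft_force: [0.8, -0.6, -2.6]
finger_gap: 14.9
grasp_force: 58.8
[ 461.26098719 -162.71278231  176.6984265 ] [ 0.93631495  0.35115387 -0.00229626] [444.94107629  30.09996062] [ 0.20969901 -0.74506337 -0.00206704]
```

```bash
python3 -m inch '[[[0.02,-0.06,0],0],[[0.034,-0.12,0],0],[[0.034,-0.125,0],0],[[0.034,-0.125,0],0],[[0.034,-0.125,0],0],[[0.034,-0.12,0],0],[[0.02,-0.07,0],0],[[0,0,0],0]]'
python3 -m inch '[[[0,0,0],0],[[0,0,0],0],[[0,0,0],0],[[0,0,0],0]]'
python3 - <<'E'
from h import *
from cell import r
s=r.sense();M=R.from_rotvec(s["tcp_rot"]).as_matrix();x=M[:,0]
t=np.array([522,59])-82.3*x[:2]/np.hypot(*x[:2]);d=np.append(t,177.4)-s["tcp_pos"];print(s["tcp_pos"],x,M.T@d/250)
c=r.camera("side");d=r.camera("wrist");np.savez("pics/side5.npz",**c)
cv2.imwrite("pics/p5.png",np.hstack([cv2.resize(c["img"][170:290,220:380],(400,300),interpolation=cv2.INTER_CUBIC),cv2.resize(d["img"],(400,300))])[:,:,::-1])
E
```

```text
t: 9.12
tcp_pos: [445.0, 32.8, 177.3]
tcp_rot: [-3.089, -0.562, 0.003]
ft_force: [0.2, 0.5, -2.2]
finger_gap: 14.6
grasp_force: 59.0
t: 9.45
tcp_pos: [446.0, 29.0, 177.9]
tcp_rot: [3.092, 0.556, -0.001]
ft_force: [0.8, 0.2, -3.2]
finger_gap: 14.5
grasp_force: 59.0
[445.96486666  29.03742908 177.85996697] [ 9.37346454e-01  3.48398387e-01 -4.35732429e-04] [-0.00235847 -0.00637957  0.0018395 ]
```

View pics/p5.png

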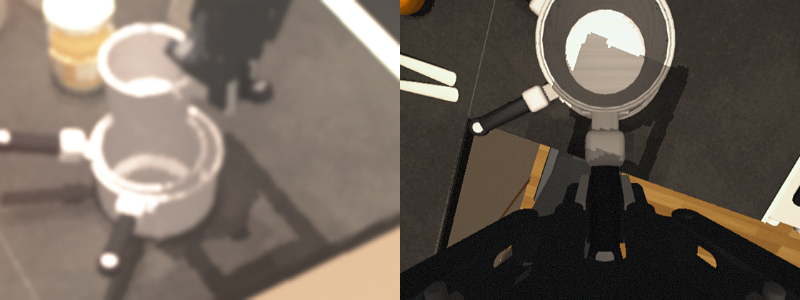

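The side view shows the small pan hovering over the nest, with its rim centre near (278,194). I'll check that against the target.

Run:
```python
from h import *
c=load("pics/side5.npz")
for u in(277,278.5):print(ray(c,u,194,168).round(1),proj(c,[522,59,168]))
```

```text
[524.6  64.6 168. ] [280.07448621 193.84200854]
[523.1  62.  168. ] [280.07448621 193.84200854]
```

```bash
python3 -m inch '[[[0,0,0.03],0],[[0,0,0.06],0],[[0,0,0.06],0],[[0,0,0.05],0],[[0,0,0.04],0],[[0,0,0.03],0],[[0,0,0.02],0],[[0,0,0],0]]'
```

```text
t: 10.22
tcp_pos: [445.3, 29.8, 104.5]
tcp_rot: [-3.091, -0.558, 0.003]
ft_force: [-0.3, 0.5, -2.0]
finger_gap: 14.7
grasp_force: 59.0
```

```bash
python3 -m inch '[[[0,0,0.02],0],[[0,0,0.02],0],[[0,0,0.016],0],[[0,0,0],0],[[0,0,0],0]]'
```

```text
t: 10.63
tcp_pos: [445.8, 30.0, 91.4]
tcp_rot: [3.091, 0.559, -0.001]
ft_force: [-0.8, -0.7, -2.2]
finger_gap: 15.2
grasp_force: 59.0
```

```bash
python3 -m inch '[[[0,0,0.012],0],[[0,0,0.012],0],[[0,0,0.012],0],[[0,0,0],0],[[0,0,0],0]]'; python3 -m inch '[[[0,0,0.008],0],[[0,0,0],0],[[0,0,0],0]]'
```

```text
t: 11.05
tcp_pos: [445.7, 29.9, 82.3]
tcp_rot: [3.091, 0.559, -0.001]
ft_force: [-0.0, 0.1, -2.9]
finger_gap: 14.4
grasp_force: 59.0
t: 11.3
tcp_pos: [445.9, 29.9, 80.5]
tcp_rot: [3.091, 0.559, -0.0]
ft_force: [-0.2, -0.0, -3.1]
finger_gap: 14.7
grasp_force: 59.0
```

```bash
python3 -m inch '[[[0,0,0.006],0],[[0,0,0],0],[[0,0,0],0]]'; python3 -m inch '[[[0,0,0.006],0],[[0,0,0],0],[[0,0,0],0]]'; python3 -m inch '[[[0,0,0.005],0],[[0,0,0],0],[[0,0,0],0]]'
```

```text
t: 11.55
tcp_pos: [445.9, 29.9, 79.0]
tcp_rot: [3.091, 0.559, -0.0]
ft_force: [0.1, -0.5, -2.2]
finger_gap: 15.0
grasp_force: 59.0
t: 11.8
tcp_pos: [446.2, 30.0, 77.8]
tcp_rot: [3.091, 0.559, 0.001]
ft_force: [-0.7, 0.1, 0.2]
finger_gap: 14.9
grasp_force: 59.3
t: 12.05
tcp_pos: [446.0, 29.8, 77.4]
tcp_rot: [3.091, 0.559, 0.001]
ft_force: [-2.9, -0.2, 10.2]
finger_gap: 15.0
grasp_force: 60.7
```

Contact came at the expected height. Now I release and lift away.

```bash
python3 -m inch '[[[0,0,-0.002],0],[[0,0,0],0],[[0,0,0],0],[[0,0,0],0]]' -0.2 20; python3 -m inch '[[[0,0,-0.03],0],[[0,0,-0.06],0],[[0,0,-0.1],0],[[0,0,-0.1],0],[[-0.03,0.08,-0.08],0],[[0,0.16,0],0],[[0,0.16,0],0],[[0,0.12,0],0]]'
python3 -m inch '[[[0,0.12,0],0],[[0,0.12,0],0],[[0,0.12,0],0],[[0,0,0],0],[[0,0,0],0]]'
python3 - <<'E'
from h import *
from cell import r
c=r.camera("side");d=r.camera("scene");np.savez("pics/side6.npz",**c);np.savez("pics/scene6.npz",**d)
cv2.imwrite("pics/p6.png",np.hstack([cv2.resize(c["img"][180:300,210:370],(400,300),interpolation=cv2.INTER_CUBIC),cv2.resize(d["img"][170:290,220:380],(400,300),interpolation=cv2.INTER_CUBIC)])[:,:,::-1])
E
```

```text
t: 12.38
tcp_pos: [446.1, 30.0, 76.7]
tcp_rot: [3.091, 0.559, 0.0]
ft_force: [0.1, -0.4, -0.0]
finger_gap: 34.2
grasp_force: 0.0
t: 13.05
tcp_pos: [485.5, -96.7, 170.6]
tcp_rot: [3.09, 0.559, 0.004]
ft_force: [1.0, -0.5, 0.1]
finger_gap: 34.2
grasp_force: 0.0
t: 13.47
tcp_pos: [516.1, -179.9, 169.3]
tcp_rot: [-3.092, -0.555, 0.0]
ft_force: [-0.0, 0.7, -0.1]
finger_gap: 34.1
grasp_force: 0.0
```

View pics/p6.png

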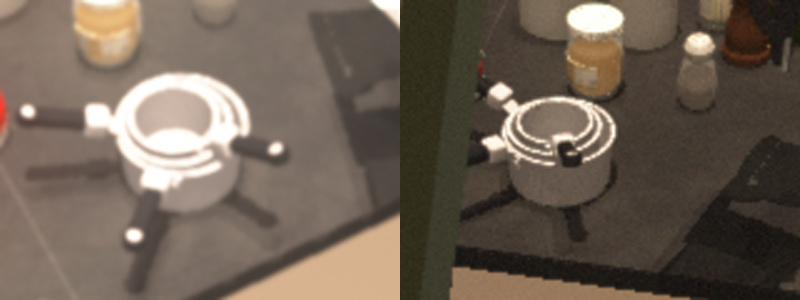

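Both views show the three rims nested and the handles spread wide. One quick check of the eye heights and I'll hand in.

Run:
```python
from h import *
from cell import r
a=load("pics/side6.npz");b=load("pics/scene6.npz")
print("Seye",tri(a,(321.2,240.4),b,(288,233.5)))
print("Srim",tri(a,(210+174/2.5,180+118/2.5),b,(220+(554-400)/2.5,170+121/2.5)))
print(r.hand_in())
```

```text
Seye (array([421.5,  21.2, 104.4]), array([1.6]))
Srim (array([524.8,  59.9,  65.9]), array([1.3]))
the job is handed in; nothing more can be done
None
```

The three pans are nested with their handles about 65° apart, and I handed the job in at about 13.5 s; the small pan's eye height (104 mm) fits it being seated, but no verdict came back.

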